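Load the drive into the wiping dock

ROBOT

A 6-joint arm with a two-finger parallel gripper is mounted at the origin on a cart in front of the work surface, level with it; the furniture and walls round the work are solid. World frame = base frame: x ahead of the robot, y to its left, z up, the work surface at z = 0. Lengths are in mm, angles in rad, forces in N, time in s.
With the tool pointing down it reaches from about 325 to 1000 mm from the base axis. Payload 5.1 kg.
Tool frame: the origin (TCP) lies on the centre line of the jaws, within the pads' length; the fingertips stand 17 mm ahead of it and the grasp point (between the pads) lies 2 mm behind it; z points along the fingers, y is the line along which they close (so a half turn about z gives the same grasp; the last joint's range is limited). The gripper opens to 85 mm and grips with 20 to 120 N. Pads are 22 mm wide; open, the fingers measure 114 mm over their backs; the gripper's body (76 mm by 85 mm) begins 54 mm behind the grasp point. The pads swing forward as they close: fully open they stand 13 mm farther back than shut.
Start: joints at [1.15, 0.124, 1.65, -0, 1.367, -0.083], TCP at [215.438, 613.246, 248.322] pointing down, gripper open.
Joint ranges: [-2.61, 2.61], [-1.02, 2.33], [0.03, 2.71], [-1.35, 4.49], [0.32, 2.68], [-2.91, 2.91]. Speed limits (rad/s): [2.57, 2.57, 3.14, 3.14, 3.14, 3.14].

INTERFACE

Orientations are given as a unit quaternion [x, y, z, w].
In Python, from rig import bot gives the robot as it stands. The module is installed in compiled form; this text tells all that it offers.
- The arm moves only by the shell command python3 -m pendant 'ROWS' [OPENING]. ROWS is text: rows parted by semicolons, each of 4 numbers parted by spaces: the shift along the tool's x, y, z each as a share of 20 mm, from -1 to 1, then the turn about the tool's z as a share of 0.08 rad, from -1 to 1. A call has 1 to 8 rows; each row shifts and turns the commanded pose from where the row before left it, along the tool's axes as they then stand; what a row does not reach is not made up. A row lasts 1/8 s, in which the tool goes at most 62.5 mm and 10.7 degrees, less where a joint would pass 70% of its speed; a pose out of reach is approached as far as the arm can. A call with a number of a shift or a turn outside -1 to 1 is refused whole. A call with a gripper value outside its range is refused whole. OPENING is the opening, from -1 (shut) to 1 (fully open), set as the call begins (- or left out, the last holds). The fingers move at their own pace and stop on an object; the grip force is fixed at half the most. Time passes only in rows, so rows that do not move let the fingers close. It gives the time, the measured TCP pose, the force, the opening and the grip force at its end, in the units of the state.
- bot.observe(): the state, without advancing time (a new reading comes with each control period).
- bot.camera(name): name is "scene" or "side" or "wrist"; returns a dict with "image" (400x640x3 uint8, red, green, blue), "camera_matrix" (3x3 intrinsics, pixels), "world_to_cam" (4x4, takes a point from world to camera coordinates); the wrist camera has in their place "tool_from_camera" (4x4, takes a point from camera to tool coordinates, whose origin is the TCP and whose axes are the flange's). Camera axes: x right, y down, z forward; pixel columns grow to the right and rows downward; lengths in mm; the calibration is good to about 2 mm. A picture is of the moment at which its call begins: read the wrist's pose just before it. There is no depth.
- bot.finish_job(): hands the job in; it is judged then, once.
The state is a dict: "clock": time; "qpos": joint angles; "qd": joint speeds; "joint_torque": joint torques, N m; "eef_pos": TCP position; "tcp_rot": TCP orientation; "contact_force": force on the tool from outside, world axes, zero at the start; "torque": the same for the moment, N m; "finger_gap": finger opening in mm; "grip_force": force on a finger pad.
Only numpy, scipy, OpenCV 4.12 (cv2) and the standard library are available. Lean on these libraries where they do the work, as an engineer would, in place of code of your own. Each camera call takes 0.05 s, during which the arm holds its last target. There are 200 camera calls.

TASK

Two drive-wiping docks stand on the table with their trays drawn out and their orange front flaps open. With the fingertips only, push the tray that carries the hard drive fully home into its dock, then push that dock's flap shut across its front and withdraw. Do not pinch the flap or pick anything up, and leave the dock with the empty tray and the loose things around as they are.

Things in the scene. Friction and masses are not known exactly. Their poses are not given: they have to be found in the camera images.
- full: low steel drive dock, 168 deep x 134 wide x 58 mm high, flat roof, fixed to the table. Origin: on the table at the middle of the bay mouth (open front); the bay runs along its +x, +y is left as seen from the front, z up. Its tray has a silver hard drive screwed into it, seen behind the tray's front plate (drive's top 39 mm above the table).
- full_tray (a joint): how far the tray is drawn out of the full dock, in m: 0 = fully home against its stop, 0.085 = fully out. Slides along the dock's x with about 2 N of friction and stays where it is left
- full_tray_face (a point): middle of the outer face of that tray's front plate (aluminium, 112 wide, from 8 to 42 mm above the table, 5 mm thick); the face looks to the dock's -x and is level with the bay mouth when the tray is home
- full_flap (a joint): angle of the orange front flap of the full dock, in rad: 0 = shut across the mouth, parallel to it; it grows as it swings open to the front, 1.57 = standing straight out along the dock's -x at the left of the tray, at most 2.0. Light friction (about 0.06 N m), no spring: stays where it is left
- full_flap_hinge (a point): point on that flap's upright hinge pin, 30 mm above the table; in the dock's frame the pin is at x = -7, y = +66 mm (left of the mouth). The flap panel reaches from 6 to 126 mm from the pin, is 9 mm thick (centred on the pin's line) and stands from 8 to 51 mm above the table
- full_flap_push (a point): point on that flap's outer face, 100 mm from the pin, 30 mm above the table, a good place to push. In the dock's x, y the flap at angle a points from the pin along (-sin a, -cos a), and its outer face looks along (-cos a, sin a); shut, that is to -x
- empty: low steel drive dock, 168 deep x 134 wide x 58 mm high, flat roof, fixed to the table. Origin: on the table at the middle of the bay mouth (open front); the bay runs along its +x, +y is left as seen from the front, z up. Its tray is empty (black floor); otherwise it is identical.
- empty_tray (a joint): how far the tray is drawn out of the empty dock, in m: 0 = fully home against its stop, 0.085 = fully out. Slides along the dock's x with about 2 N of friction and stays where it is left
- empty_tray_face (a point): middle of the outer face of that tray's front plate (aluminium, 112 wide, from 8 to 42 mm above the table, 5 mm thick); the face looks to the dock's -x and is level with the bay mouth when the tray is home
- empty_flap (a joint): angle of the orange front flap of the empty dock, in rad: 0 = shut across the mouth, parallel to it; it grows as it swings open to the front, 1.57 = standing straight out along the dock's -x at the left of the tray, at most 2.0. Light friction (about 0.06 N m), no spring: stays where it is left
- empty_flap_hinge (a point): point on that flap's upright hinge pin, 30 mm above the table; in the dock's frame the pin is at x = -7, y = +66 mm (left of the mouth). The flap panel reaches from 6 to 126 mm from the pin, is 9 mm thick (centred on the pin's line) and stands from 8 to 51 mm above the table
- empty_flap_push (a point): point on that flap's outer face, 100 mm from the pin, 30 mm above the table, a good place to push. In the dock's x, y the flap at angle a points from the pin along (-sin a, -cos a), and its outer face looks along (-cos a, sin a); shut, that is to -x
- ram: loose green memory stick, 133 x 30 x 6 mm, lying on the roof of the dock with the drive; bystander. Origin: middle of its underside
- heatsink: loose silver finned heat sink, 40 x 45 x 26 mm, standing to the right of the dock with the drive; bystander. Origin: middle of its underside
- board: loose green circuit board with white connectors, 100 x 60 x 15 mm, lying at the right; bystander. Origin: middle of its underside
- tape: loose roll of black tape lying flat, 58 mm across, 19 mm high, at the left; bystander. Origin: middle of its underside

How it is judged:
By the outcome, as a careful person would: the job done as asked, in the order asked, and still so for the second after the job is handed in, with the robot touching nothing.
It also fails if it takes over 54 s, if anything falls off the work surface, if the arm or the gripper's body presses on something with over 40 N, if the wrist force passes 120 N, or if a joint passes its speed limit or range.

## Working session

There is one attempt and no reset: what is moved stays moved. The work goes in short steps, Python scripts to look and compute and a shell command to move; the robot and the scene stay as the last step left them, time stands still between calls to the robot, and variables do not carry over. Pictures are saved under pics/ and viewed, at most 10 in all, crops included, and the job is handed in when it is done.

```bash
mkdir -p pics; cat > h.py <<'E'
from rig import bot
import cv2,numpy as np,json
from scipy.spatial.transform import Rotation as R
def snap(n,f):
    s=bot.observe(); c=bot.camera(n); cv2.imwrite('pics/'+f+'.png',c['image'][:,:,::-1])
    K=np.array(c['camera_matrix'])
    if n=='wrist':
        T=np.eye(4);T[:3,:3]=R.from_quat(s['tcp_rot']).as_matrix();T[:3,3]=s['eef_pos']
        W=np.linalg.inv(T@np.array(c['tool_from_camera']))
    else: W=np.array(c['world_to_cam'])
    np.savez('pics/'+f+'.npz',K=K,W=W); return c
def P(f): d=np.load('pics/'+f+'.npz'); return d['K'],d['W']
def onz(f,uv,z):
    K,W=P(f); C=np.linalg.inv(W); d=C[:3,:3]@np.linalg.inv(K)@np.array([uv[0],uv[1],1.]); o=C[:3,3]
    return o+d*(z-o[2])/d[2]
def proj(f,p):
    K,W=P(f); q=K@(W[:3,:3]@np.array(p,float)+W[:3,3]); return q[:2]/q[2]
def tri(f,a,g,b):
    M=lambda f:P(f)[0]@P(f)[1][:3]
    X=cv2.triangulatePoints(M(f),M(g),np.array(a,float),np.array(b,float)).ravel(); return X[:3]/X[3]
E
python3 - <<'E'
from h import *
for n in('scene','side','wrist'): snap(n,n+'0')
s=bot.observe(); print(s['tcp_rot'],s['clock'],R.from_quat(s['tcp_rot']).as_matrix().round(3),s['finger_gap'])
E
```

```text
[ 1.68113527e-01  9.85767298e-01 -7.99459649e-04 -1.94341010e-04] 0.15 [[-0.943  0.331 -0.001]
 [ 0.331  0.943 -0.002]
 [ 0.    -0.002 -1.   ]] 85.33621657339924
```

View pics/scene0.png

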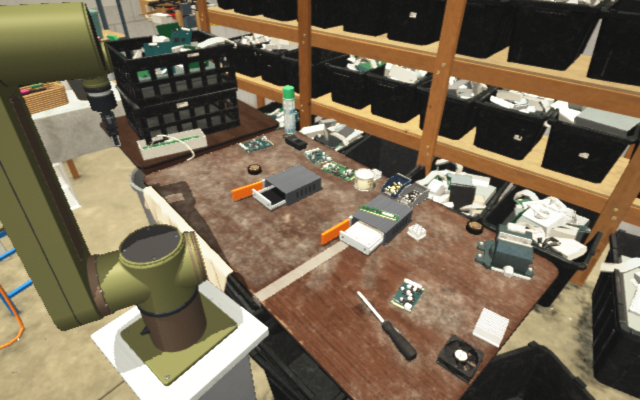

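View pics/side0.png

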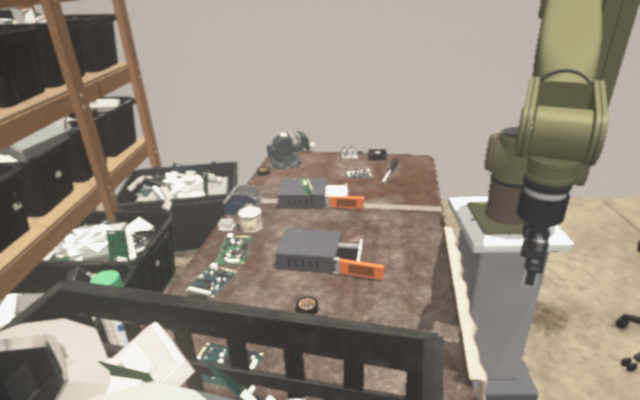

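The scene view shows the full dock at about (375,225), with the green stick on its roof, the silver tray at (360,237) and the orange flap at (336,231). In the side view it is at about (305,193), with the flap at (347,202). I'll enlarge both.

```bash
python3 - <<'E'
import cv2
a=cv2.imread('pics/scene0.png')[185:260,310:440]; b=cv2.imread('pics/side0.png')[165:225,260:390]
f=lambda i:cv2.resize(i,(780,i.shape[0]*6),interpolation=cv2.INTER_CUBIC)
cv2.imwrite('pics/a.png',f(a));cv2.imwrite('pics/b.png',f(b))
E
```

```text
(no output)
```

View pics/a.png

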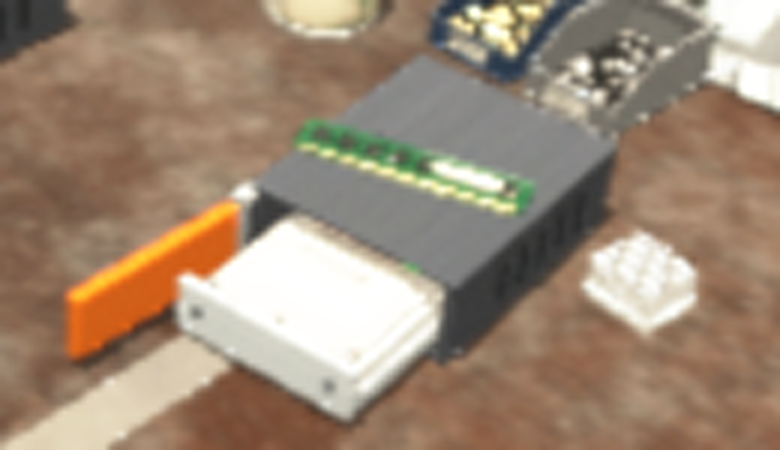

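View pics/b.png

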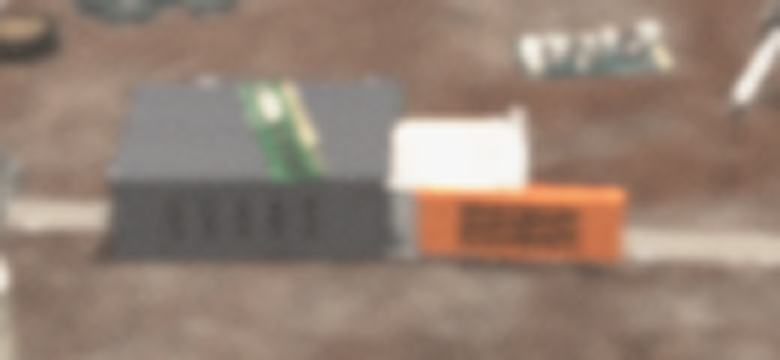

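```bash
python3 - <<'E'
from h import *
A=lambda x,y:(310+x/6,185+y/6)
B=lambda x,y:(260+x/6,165+y/6)
pts={'FL':((258,185),(390,180)),'FR':((452,288),(405,82)),'BL':((425,55),(118,178)),'BR':((615,150),(135,85)),'tip':((68,292),(627,190)),'tyL':((180,278),(528,180))}
for k,(a,b) in pts.items():
    z=51 if k=='tip' else 42 if k[0]=='t' else 58
    print(k,tri('scene0',A(*a),'side0',B(*b)).round(),onz('scene0',A(*a),z).round(),onz('side0',B(*b),z).round())
X={k:onz('scene0',A(*v[0]),58)[:2] for k,v in pts.items()}
d=X['BL']-X['FL']+X['BR']-X['FR'];print('yaw',np.arctan2(d[1],d[0]),np.linalg.norm(d)/2)
d=X['FL']-X['FR'];print(np.arctan2(-d[0],d[1]),np.linalg.norm(d))
E
```

```text
FL [603. -90.  52.] [597. -94.  58.] [603. -79.  58.]
FR [ 596. -220.   56.] [ 592. -221.   58.] [ 596. -215.   58.]
BL [764. -95.  56.] [763. -96.  58.] [762. -88.  58.]
BR [ 765. -224.   53.] [ 754. -227.   58.] [ 765. -218.   58.]
tip [466. -69.  53.] [467. -68.  51.] [466. -75.  51.]
tyL [ 522. -101.   45.] [522. -99.  42.] [ 522. -108.   42.]
yaw -0.02262169981906283 164.0113103750521
-0.037149591667962445 126.7184139672433
```

```bash
python3 -m pendant '-0.7 -1 0 -1;-0.7 -1 0 -1;-0.7 -1 0 -1;-0.5 -1 0 -1;-0.4 -1 0 0;-0.4 -1 0 0;-0.4 -1 0 0;-0.4 -1 0 0' -1; python3 -m pendant '-0.4 -1 0 0;-0.4 -1 0 0;-0.4 -1 0 0;-0.4 -1 0 0;-0.4 -1 0 0;-0.4 -1 0 0;-0.4 -1 0 0;-0.4 -1 0 0'
```

```text
clock: 1.15
eef_pos: [279.7, 441.9, 248.4]
tcp_rot: [0.009, 1.0, 0.0, 0.0]
contact_force: [1.0, -1.0, 0.3]
finger_gap: 0.1
grip_force: 0.0
clock: 2.15
eef_pos: [340.7, 280.8, 248.3]
tcp_rot: [0.009, 1.0, 0.0, 0.0]
contact_force: [0.9, 0.7, 0.6]
finger_gap: 0.1
grip_force: 0.0
```

```bash
python3 -m pendant '-0.25 -1 0 0;-0.25 -1 0 0;-0.25 -1 0 0;-0.25 -1 0 0;-0.25 -1 0 0;-0.25 -1 0 0;-0.25 -1 0 0;-0.25 -1 0 0'; python3 -m pendant '-0.25 -1 0 0;-0.25 -1 0 0;-0.25 -1 0 0;-0.25 -1 0 0;-0.25 -1 0 0;-0.25 -1 0 0;-0.25 -1 0 0;-0.25 -1 0 0';python3 -m pendant '-0.2 -1 0 0;-0.2 -1 0 0;-0.2 -1 0 0;-0.2 -1 0 0;-0.2 -1 0 0;0 0 0 0'
python3 - <<'E'
from h import *
snap('wrist','w1')
M=[('mouth',(598,-156,58)),('tip',(466,-69,51)),('face',(520,-155,42))]
for k,p in M: print(k,proj('w1',p).round())
E
```

```text
clock: 3.15
eef_pos: [377.5, 120.2, 248.4]
tcp_rot: [0.009, 1.0, 0.0, 0.0]
contact_force: [0.1, 0.1, 0.3]
finger_gap: 0.2
grip_force: 0.0
clock: 4.15
eef_pos: [414.4, -40.4, 248.4]
tcp_rot: [0.009, 1.0, -0.0, 0.0]
contact_force: [0.0, -0.9, -0.5]
finger_gap: -0.0
grip_force: 0.0
clock: 4.9
eef_pos: [432.5, -140.7, 248.3]
tcp_rot: [0.01, 1.0, 0.0, -0.0]
contact_force: [0.5, 0.5, 0.2]
finger_gap: -0.0
grip_force: 0.0
mouth [312. 309.]
tip [383. 208.]
face [312. 248.]
```

View pics/w1.png

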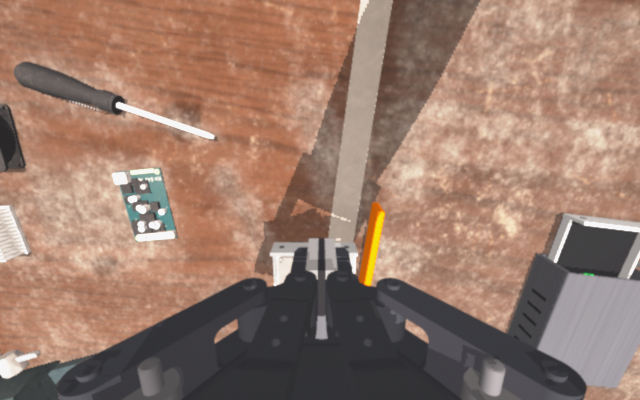

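The wrist view shows the tray plate's outer edge from (271,244) to (357,241), and the flap running from its tip at (377,205) to about (367,285). Both are close to the predictions.

```bash
python3 - <<'E'
from h import *
for uv,z in [((271,244),42),((357,241),42),((373,204),51),((383,208),51),((360,284),51)]: print(uv,onz('w1',uv,z).round(1))
E
python3 -m pendant '0 -0.8 1 0;0 0 1 0;0 0 1 0;0 0 1 0;0 0 1 0;0 0 1 0;0 0 1 0;0 0 1 0'
```

```text
(271, 244) [ 513.3 -206.3   42. ]
(357, 241) [511.4 -97.8  42. ]
(373, 204) [460.4 -80.8  51. ]
(383, 208) [465.6 -68.8  51. ]
(360, 284) [567.3 -94.2  51. ]
clock: 5.95
eef_pos: [432.1, -154.4, 87.0]
tcp_rot: [0.009, 1.0, 0.0, -0.0]
contact_force: [0.3, 0.0, 1.1]
finger_gap: -0.3
grip_force: 0.0
```

```bash
python3 -m pendant '0 0 1 0;-0.5 0 1 0;-1 0 0.25 0;-1 0 0 0;-0.6 0 0 0;-0.5 0 0 0;-0.5 0 0 0;-0.5 0 0 0'; python3 -m pendant '-0.5 0 0 0;-0.5 0 0 0;-0.5 0 0 0;-0.5 0 0 0;0 0 0 0'
```

```text
clock: 6.95
eef_pos: [524.4, -156.9, 43.1]
tcp_rot: [0.009, 1.0, 0.0, -0.001]
contact_force: [-2.0, 1.5, 2.5]
finger_gap: -0.3
grip_force: 1.2
clock: 7.58
eef_pos: [566.1, -158.4, 43.8]
tcp_rot: [0.009, 1.0, -0.001, 0.001]
contact_force: [-0.1, -0.6, 0.3]
finger_gap: -0.3
grip_force: 0.0
```

```bash
python3 -m pendant '-0.4 0 0 0;-0.4 0 0 0;0 0 0 0'; python3 -m pendant '-0.15 0 0 0;-0.15 0 0 0;-0.15 0 0 0'
```

```text
clock: 7.95
eef_pos: [581.8, -158.4, 43.7]
tcp_rot: [0.009, 1.0, -0.0, 0.001]
contact_force: [0.2, 0.3, -1.0]
finger_gap: 0.3
grip_force: 0.0
clock: 8.32
eef_pos: [587.7, -158.4, 43.3]
tcp_rot: [0.009, 1.0, 0.0, -0.003]
contact_force: [-15.0, 0.2, 12.3]
finger_gap: -0.1
grip_force: 8.1
```

```bash
python3 -m pendant '-0.1 0 0 0;-0.1 0 0 0;0 0 0 0'; python3 - <<'E'
from h import *
for n in('scene','side'): snap(n,n+'1')
a=cv2.imread('pics/scene1.png')[185:260,310:440]; b=cv2.imread('pics/side1.png')[165:215,260:390]
cv2.imwrite('pics/c.png',cv2.resize(np.vstack([a,b]),None,fx=4.5,fy=4.5,interpolation=cv2.INTER_CUBIC))
E
```

```text
clock: 8.7
eef_pos: [587.7, -158.3, 43.2]
tcp_rot: [0.008, 1.0, 0.001, -0.008]
contact_force: [-25.2, -0.3, 19.6]
finger_gap: 0.5
grip_force: 13.3
```

View pics/c.png

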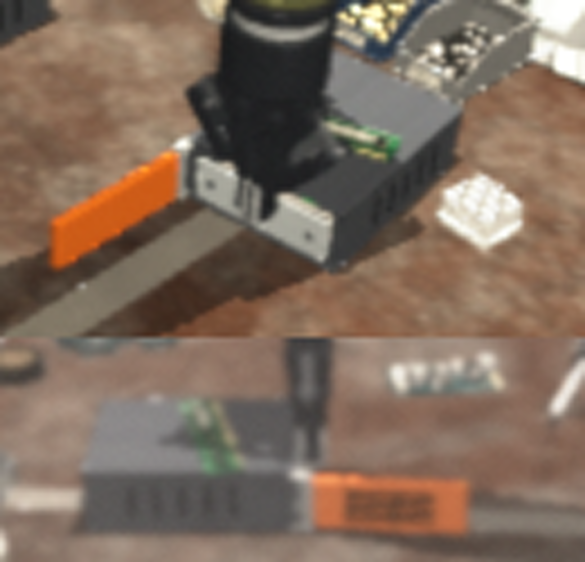

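Against the stop the force rose to 25 N with no further travel, and both views show the plate flush with the bay mouth, so the tray is home. I'll back off, lift and go over to the flap's outer side.

```bash
python3 -m pendant '1 0 0 0;1 0 0 0;1 0 -1 0;0.7 0 -1 0;0.5 0.5 -1 0;0.3 1 -0.3 0;0 1 0 0;0 1 0 0'; python3 -m pendant '0 1 0 0;0 1 0 0;0 1 0 0;0 0 0 0'
python3 - <<'E'
from h import *
s=bot.observe();p=np.array(s['eef_pos']);m=R.from_quat(s['tcp_rot']).as_matrix()
t=-0.025;Rd=np.array([[np.cos(t),-np.sin(t)],[np.sin(t),np.cos(t)]]);o=np.array([598,-157])
prev=None
for a in [1.9,1.7,1.5,1.3,1.1,.9,.7,.5,.3,.15,0.05,0]:
    u=np.array([-np.sin(a),-np.cos(a)]);n=np.array([-np.cos(a),np.sin(a)])
    c=o+Rd@(np.array([-7,66])+90*u+(4.5+11*abs(np.cos(a))+14*abs(np.sin(a)))*n)
    d=(np.r_[c,43]-(p if prev is None else np.r_[prev,43]))@m/20
    print(a,c.round(),d.round(2)); prev=c
E
```

```text
clock: 9.8
eef_pos: [504.6, -85.0, 108.4]
tcp_rot: [0.009, 1.0, 0.0, -0.0]
contact_force: [0.2, -0.6, -0.5]
finger_gap: -0.3
grip_force: 0.0
clock: 10.3
eef_pos: [505.4, -24.9, 108.1]
tcp_rot: [0.007, 1.0, 0.0, -0.001]
contact_force: [-0.1, 0.1, 0.0]
finger_gap: 0.1
grip_force: 0.0
1.9 [516. -40.] [-0.53 -0.73  3.25]
1.7 [507. -57.] [ 0.43 -0.9   0.  ]
1.5 [502. -76.] [ 0.23 -0.92  0.  ]
1.3 [500. -92.] [ 0.07 -0.84 -0.  ]
1.1 [ 502. -110.] [-0.1  -0.87 -0.  ]
0.9 [ 507. -127.] [-0.28 -0.86 -0.  ]
0.7 [ 517. -144.] [-0.47 -0.82 -0.  ]
0.5 [ 529. -158.] [-0.66 -0.72 -0.  ]
0.3 [ 546. -170.] [-0.82 -0.58 -0.  ]
0.15 [ 560. -176.] [-0.71 -0.31 -0.  ]
0.05 [ 570. -179.] [-0.5  -0.14 -0.  ]
0 [ 575. -180.] [-0.26 -0.05 -0.  ]
```

```bash
python3 -m pendant '0 0 1 0;0 0 1 0;0 0 1 0;0 -0.5 0.25 0;0 -0.6 0 0;0.1 -0.6 0 0;0 0 0 0'; python3 -m pendant '0.1 -0.8 0 0;0.2 -0.9 0 0;0.07 -0.85 0 0;-0.1 -0.85 0 0;-0.14 -0.43 0 0;-0.14 -0.43 0 0;0 0 0 0'
```

```text
clock: 11.18
eef_pos: [503.8, -62.1, 45.2]
tcp_rot: [0.01, 1.0, -0.0, 0.001]
contact_force: [-0.3, 0.3, 0.0]
finger_gap: -0.1
grip_force: 0.0
clock: 12.05
eef_pos: [502.3, -146.6, 44.3]
tcp_rot: [0.009, 1.0, -0.0, 0.0]
contact_force: [0.8, -0.1, -1.2]
finger_gap: 0.3
grip_force: 0.0
```

```bash
python3 -m pendant '-0.7 -0.3 0 0;-0.7 -0.4 0 0;-0.6 -0.4 0 0;-0.6 -0.3 0 0;-0.5 -0.2 0 0;-0.4 -0.1 0 0;0 0 0 0'; python3 -m pendant '-0.2 0 0 0;0 0 0 0'
```

```text
clock: 12.92
eef_pos: [572.1, -181.5, 44.5]
tcp_rot: [0.009, 1.0, -0.0, 0.0]
contact_force: [-0.3, 1.1, 0.4]
finger_gap: 0.3
grip_force: 0.0
clock: 13.18
eef_pos: [575.5, -181.3, 44.4]
tcp_rot: [0.009, 1.0, -0.0, 0.0]
contact_force: [-0.1, -0.4, 0.6]
finger_gap: -0.2
grip_force: 0.0
```

```bash
python3 -m pendant '-0.1 0 0 0;-0.1 0 0 0;0 0 0 0';python3 -m pendant '-0.1 0 0 0;0 0 0 0'
```

```text
clock: 13.55
eef_pos: [575.9, -181.3, 44.3]
tcp_rot: [0.009, 1.0, 0.001, -0.005]
contact_force: [-14.3, -0.9, 9.5]
finger_gap: -0.5
grip_force: 7.2
clock: 13.8
eef_pos: [576.1, -181.3, 44.2]
tcp_rot: [0.008, 1.0, 0.001, -0.007]
contact_force: [-21.6, 0.1, 15.0]
finger_gap: -0.1
grip_force: 10.9
```

The flap met its stop at x = 576, as computed. Next I'll withdraw and check.

```bash
python3 -m pendant '0.5 0 0 0;1 0 0 0;1 0 0 0;1 0 0 0;1 0 -1 0;1 0 -1 0;0 0 -1 0;0 0 -1 0'; python3 -m pendant '1 0 -1 0;1 0 -1 0;0 0 -1 0;0 0 0 0;0 0 0 0'; python3 - <<'E'
from h import *
for n in('scene','side'): snap(n,n+'2')
a=cv2.imread('pics/scene2.png')[155:260,225:440]; b=cv2.imread('pics/side2.png')[165:285,230:445]
cv2.imwrite('pics/d.png',cv2.resize(np.vstack([a,b]),None,fx=2.6,fy=2.6,interpolation=cv2.INTER_CUBIC))
E
```

```text
clock: 14.8
eef_pos: [471.3, -179.4, 125.1]
tcp_rot: [0.009, 1.0, -0.0, 0.001]
contact_force: [1.2, -0.6, -0.1]
finger_gap: -0.1
grip_force: 0.0
clock: 15.42
eef_pos: [431.2, -178.6, 183.6]
tcp_rot: [0.009, 1.0, 0.0, -0.0]
contact_force: [0.9, -0.2, 0.2]
finger_gap: -0.0
grip_force: 0.0
```

View pics/d.png

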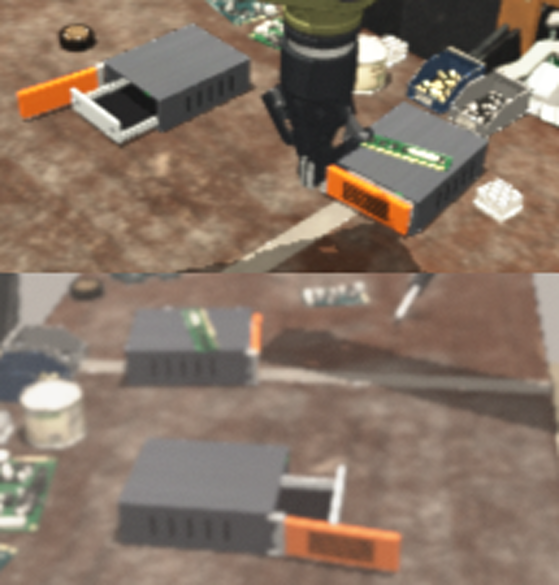

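The picture shows the full dock's flap shut across its mouth, at (370,200) in the upper half. The stick, the heat sink and the empty dock are as they were, and the arm is clear.

```bash
python3 -c "
from rig import bot
print(bot.finish_job())"
```

```text
the job is handed in; nothing more can be done
None
```

I pushed the drive's tray home against its stop and its flap shut against its own, withdrew the arm and handed the job in at about 15.5 s; the pictures show the empty dock and the loose things in view unmoved.

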